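Press the bedside board's spring catch and push the board past it

TASK

Press down the nightstand's spring-loaded catch bar with a fingertip and, while holding it down, push the pull-out board (it has an upright tab to push on) to the left, past the catch, until the catch can spring up fully behind it and lock the board in. Only press and push gently, do not grip anything; the teacup rides along upright on the board, and the other things on and around the nightstand are left alone. Finish clear of everything.

Things in the scene. Friction and masses are not known exactly. Their poses are not given: they have to be found in the camera images.
- nightstand: Fixed low walnut nightstand. Origin on the work surface right below the middle of the catch bar; z up, +y is the way the board slides in (robot's left), +x away from the robot, yaw within 0.42 rad. Low bay: deck 42 mm high, x -40..260, y -130..170 mm. Left of it a taller box, x 0..260, y 170..400, top 130 mm, slotted for the board, with a fixed lamp at x 205, y 345 (90 across, top 265 mm).
- board (a joint): How far the walnut pull-out board has slid in, m, along the nightstand's +y. Starts at 0 to 0.018. It moves freely up to 0.022, where the catch's raised tooth blocks it; with the tooth down it slides on over it (1 to 3 N). From 0.096 it is wholly past the tooth, which can rise behind it; hard stop at 0.106. In between, the board itself keeps the tooth down.
- board_mid (a point): Centre of the board's top face, 74 mm high; moves with the board. The board is 183 x 270 x 12 mm (nightstand's x, y, z). A 28 mm wide runner sticks out of its near edge (nightstand x 24..52 mm; y -40..20 mm at board value 0): this is what the tooth blocks.
- tab_face (a point): Middle of the flat face to push on, of the board's upright steel tab; moves with the board; the face looks along the nightstand's -y. The tab is a plate 10 mm thick (from the face towards +y), at nightstand x -22..50 mm, 101 to 137 mm high where it overhangs the bar. The point is at nightstand x 0, y -30 mm + board value, 119 mm high.
- catch (a joint): How far the spring catch is pressed down, m: 0 fully up (start), 0.018 the lower stop. From 0.012 on its tooth is below the board's runner and the board is free. The spring takes 3 N to start and 5.7 N at the bottom. It springs back up when let go, unless the runner is above the tooth.
- bar_top (a point): Middle of the flat top of the catch's steel press bar, 95 mm high when up; moves with the catch. The bar spans nightstand y -95..90, x -24..20 mm and runs under the tab (6 mm gap when up), so a fingertip can press it right beside the tab's face and glide along it. The tooth on its far side is at x 20..46, y 42..56 mm, top 73 mm high when up.
- teacup: Speckled brown ceramic teacup standing loose on the board, not to be touched; 80 mm across, handle to 60 mm from its axis, 58 mm high; origin at the centre of its underside, z up. Friction carries it along with the board.
- bottle: Capped white plastic bottle, 48 mm across, 95 mm high, on the work surface right of the nightstand, to be left alone; origin at the centre of its underside.
- pill_dispenser: Clear acrylic pill dispenser with seven lids, 130 x 40 x 27 mm (x, y, z), on the taller box, to be left alone; origin at the centre of its underside.
- tweezers: Steel tweezers, about 100 x 14 x 8 mm, lying along their x on the taller box, to be left alone; origin at the middle of the underside.

How it is judged:
On the way, in this order (a step that is already met when the one before it is completed fails the run):
1. the fingers press the catch down while the board is still in front of it (value of joint catch above 0.011 m and contact force between catch and the fingers above 0.5 N and value of joint board below 0.035 m), for 0.1 s.
2. the board slides over the catch that is held down (value of joint board above 0.045 m and value of joint catch above 0.009 m), for 0.05 s.
At the end, for the whole second after the job is handed in: The board has slid in past the tooth (joint value over 0.095), the catch has sprung up behind it (less than 4 mm down), and the teacup stands upright and at rest on the board (value of joint board above 0.095 m and value of joint catch below 0.004 m and angle between teacup's own z axis and vertical below 0.15 rad and height (world z) of teacup between 0.07 and 0.08 m and linear speed of teacup below 0.03 m/s); the robot touches nothing.
It fails at once if the robot pushes or handles the teacup, bottle, dispenser or tweezers (contact force between any of teacup, bottle, pill_dispenser, tweezers and the fingers above 1 N or contact force between any of teacup, bottle, pill_dispenser, tweezers and the arm above 1 N).
It fails at once if the teacup is tipped, lifted or knocked off the board (angle between teacup's own z axis and vertical above 0.3 rad or height (world z) of teacup above 0.09 m or height (world z) of teacup below 0.06 m).
It fails at once if the bottle, the dispenser or the tweezers are displaced by more than 25 mm (distance of any of bottle, pill_dispenser, tweezers from where it was at the start of the episode above 0.025 m).
It fails at once if the board or the catch is rammed or gripped (over 45 N from the fingers) (contact force between any of board, catch and the fingers above 45 N).
It also fails if it takes over 35 s, if anything falls off the work surface, if the arm or the gripper's body presses on something with over 40 N, if the wrist force passes 120 N, or if a joint passes its speed limit or range.

ROBOT

A 6-joint arm with a two-finger parallel gripper is mounted at the origin on the work surface. World frame = base frame: x ahead of the robot, y to its left, z up, the work surface at z = 0. Lengths are in m, angles in rad, forces in N, time in s.
With the tool pointing down it reaches from about 0.425 to 0.95 m from the base axis. Payload 3.5 kg.
Tool frame: the origin (TCP) lies at the very end of the fingers, on their centre line; the grasp point (between the pads) lies 19 mm behind it; z points along the fingers, x is the direction in which the jaws open and shut, and the axes are right-handed (so a half turn about z gives the same grasp; the last joint's range is limited). The gripper opens to 85 mm and grips with 20 to 120 N. Pads are 22 mm wide; open, the fingers measure 114 mm over their backs; the gripper's body (76 mm by 85 mm) begins 54 mm behind the grasp point. The pads swing forward as they close: fully open they stand 13 mm farther back than shut.
Start: joints at [1.098, 0.286, 1.577, -0, 1.279, -0.15], TCP at [0.214, 0.64, 0.231] pointing down, gripper open.
Joint ranges: [-2.77, 2.77], [-0.9, 2.22], [0.21, 2.48], [-1.53, 4.67], [0.24, 2.81], [-2.84, 2.84]. Speed limits (rad/s): [2.79, 2.79, 3.14, 3.14, 3.14, 3.14].

INTERFACE

Orientations are given as a rotation vector (axis times angle).
In Python, from station import robot, jaws, cams, ticket gives the robot as it stands. The module is installed in compiled form; this text tells all that it offers. Calls block until the motion is done:
- robot.move_to(position, orientation): joint-space move of the TCP to a pose.
- robot.movel(position, frame=None, max_speed=0.15): straight line of the TCP; frame=None keeps the orientation; max_speed is the mean speed in m/s.
- robot.movej(angles): joint-space move.
- jaws.open_gripper() and jaws.grasp(): open the fingers fully, or close them until they stop; the grip force is fixed at half the most.
- robot.wait(seconds).
- robot.inverse_kinematics(position, orientation): joint angles nearest the present ones, or None.
- robot.sense(): the state.
- cams.grab_frame(name): name is "scene" or "top" or "wrist"; returns the picture (480x640x3 uint8, blue, green, red); there is no depth.
- cams.calibration(name): a dict with "intrinsics" (3x3 intrinsics, pixels), "world_from_camera" (4x4, takes a point from camera to world coordinates). Camera axes: x right, y down, z forward; pixel columns grow to the right and rows downward; lengths in m; the calibration is good to about 2 mm. A picture is of the moment at which its call begins: read the wrist's pose just before it. calibration takes no time and is no camera call; for the wrist camera it gives the pose at the moment of the call.
A pose or a line that the arm cannot do raises robot.IKError and nothing moves.
- ticket.sign_off(): hands the job in, once; it reports no verdict.
The state is a dict: "clock": time; "joint_positions": joint angles; "joint_vel": joint speeds; "joint_efforts": joint torques, N m; "ee_pos": TCP position; "tool_rot": TCP orientation; "contact_force": force on the tool from outside, world axes, zero at the start; "wrist_torque": the same for the moment, N m; "width": finger opening in m.
Only numpy, scipy, OpenCV 4.12 (cv2) and the standard library are available. Lean on these libraries where they do the work, as an engineer would, in place of code of your own. Each camera call takes 0.05 s, during which the arm holds its last target. There are 200 camera calls.

## Working session

There is one attempt and no reset: what is moved stays moved. The work goes in short steps, each a Python script; the robot and the scene stay as the last script left them, time stands still between calls to the robot, and variables do not carry over. Pictures are saved under pics/ and viewed, about 8 in all and at most 12, crops included, and the job is handed in when it is done.

```bash
mkdir -p pics; python3 - <<'E'
from station import robot,jaws,cams,ticket
import cv2,numpy as np
for n in("scene","top"):
    cv2.imwrite(f"pics/{n}0.png",cams.grab_frame(n))
    c=cams.calibration(n);print(n,np.round(c["intrinsics"],1).tolist(),np.round(c["world_from_camera"],3).tolist())
s=robot.sense();print(s)
E
```

```text
scene [[464.9, 0.0, 323.4], [0.0, 464.9, 240.5], [0.0, 0.0, 1.0]] [[0.766, 0.53, -0.364, 0.931], [0.643, -0.631, 0.435, -0.373], [0.001, -0.567, -0.824, 0.865], [0.0, 0.0, 0.0, 1.0]]
top [[591.7, 0.0, 319.0], [0.0, 591.7, 249.1], [0.0, 0.0, 1.0]] [[0.02, -0.988, 0.154, 0.423], [-1.0, -0.02, 0.002, 0.033], [0.001, -0.154, -0.988, 1.208], [0.0, 0.0, 0.0, 1.0]]
{'clock': 0.1, 'joint_positions': array([ 1.09801083e+00,  2.87116305e-01,  1.57804525e+00,  2.00212643e-06,
        1.27861496e+00, -1.50051434e-01]), 'joint_vel': array([ 1.13186515e-03, -1.68890438e-03, -3.54461569e-03, -2.03704742e-05,
        8.67613837e-04, -9.34802027e-04]), 'joint_efforts': array([ 1.29260529e-04, -4.07297194e+01, -2.93699294e+01, -1.60328332e-04,
        3.44754095e-03,  6.34180878e-06]), 'ee_pos': array([0.21380998, 0.63960625, 0.23005142]), 'tool_rot': array([ 2.54868729,  1.83508499, -0.00305264]), 'contact_force': array([-0.92108088, -0.08063794, -0.42649767]), 'wrist_torque': array([-0.02790044,  0.01445689, -0.02094694]), 'width': 0.08540861734227158}
```

View pics/scene0.png

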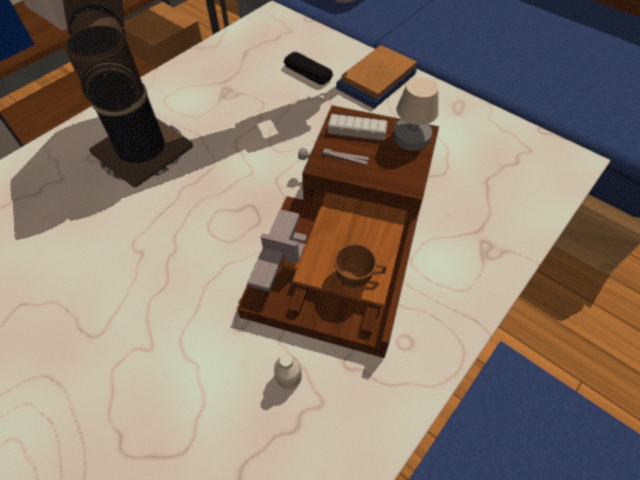

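View pics/top0.png

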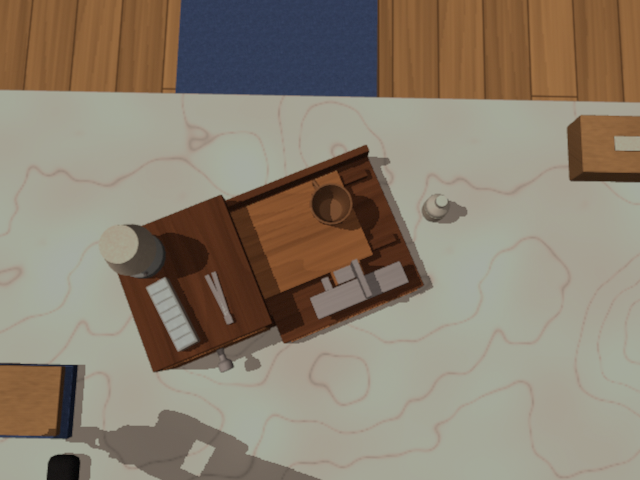

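The scene picture shows the whole nightstand with the arm out of the way. In the top picture the bar runs from about (315,307) to (407,275), the tab is near (361,279), the cup at (332,204), the bottle at (437,207), and +y points left and slightly down. I'll enlarge the bar area to get exact corners.

```bash
python3 - <<'E'
import cv2
i=cv2.imread("pics/top0.png")[215:355,255:440]
cv2.imwrite("pics/crop_top.png",cv2.convertScaleAbs(cv2.resize(i,None,fx=4.2,fy=4.2,interpolation=cv2.INTER_CUBIC),alpha=1.5))
i=cv2.imread("pics/scene0.png")[190:360,230:430]
cv2.imwrite("pics/crop_scene.png",cv2.convertScaleAbs(cv2.resize(i,None,fx=3.5,fy=3.5,interpolation=cv2.INTER_CUBIC),alpha=1.5))
E
```

```text
(no output)
```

View pics/crop_top.png

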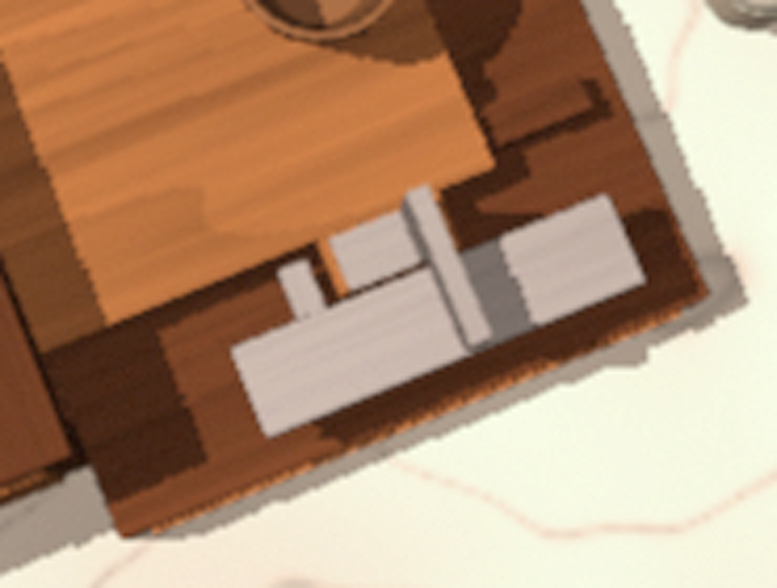

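View pics/crop_scene.png

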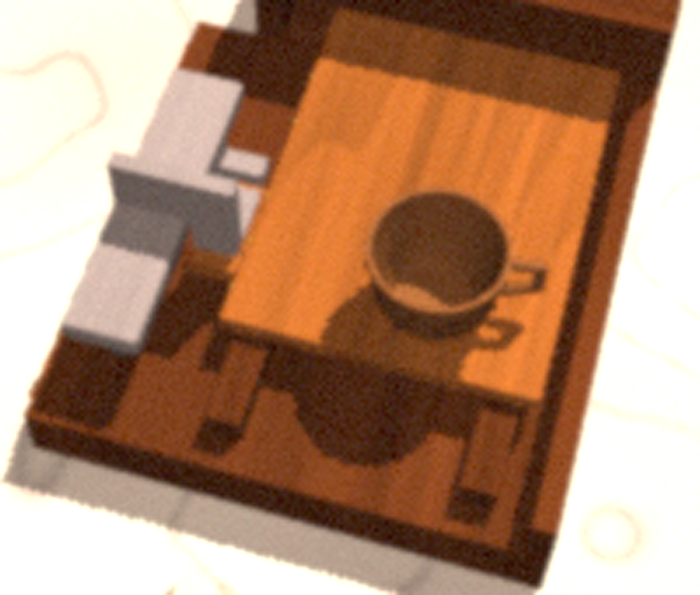

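The enlarged views give bar corners, tab top edge and deck corners in both cameras. I'll fit the nightstand pose and board value to them.

```bash
cat > fit.py <<'E'
import numpy as np
from scipy.optimize import least_squares
from station import cams
# (cam, crop px, nightstand xyz, moves with board)
O={"top":(255,215,4.2),"scene":(230,190,3.5)}
P=[("top",232,350,20,90,95,0),("top",268,437,-24,90,95,0),("top",607,196,20,-95,95,0),("top",644,282,-24,-95,95,0),
("top",705,293,-40,-130,42,0),("top",122,536,-40,170,42,0),
("top",430,185,50,-30,137,1),("top",492,338,-22,-30,137,1),("top",404,198,50,-20,137,1),("top",468,347,-22,-20,137,1),
("scene",185,70,-24,90,95,0),("scene",243,86,20,90,95,0),("scene",64,330,-24,-95,95,0),("scene",136,342,20,-95,95,0),
("scene",112,163,-22,-30,137,1),("scene",238,196,50,-30,137,1),("scene",30,412,-40,-130,42,0)]
C={n:cams.calibration(n) for n in O}
def world(q,X):
    c,s=np.cos(q[2]),np.sin(q[2]); return np.array([q[0]+c*X[0]-s*X[1],q[1]+s*X[0]+c*X[1],X[2]])
def res(q):
    r=[]
    for n,u,v,x,y,z,m in P:
        ox,oy,k=O[n]
        w=world(q,np.array([x,y,z])/1e3+np.array([0,m*q[3],0]))
        T=C[n]["world_from_camera"]; p=C[n]["intrinsics"]@(T[:3,:3].T@(w-T[:3,3]))
        r+=[p[0]/p[2]-((u+.5)/k-.5+ox),p[1]/p[2]-((v+.5)/k-.5+oy)]
    return np.array(r)
if __name__=="__main__":
    s=least_squares(res,[.5,-.05,.33,.01],loss="soft_l1")
    print(s.x.tolist()); print(np.round(res(s.x).reshape(-1,2),1).tolist())
    np.save("q.npy",s.x)
E
python3 fit.py
```

```text
[0.5234368348385239, -0.03756712514956489, 0.41197175961062615, 0.014592222326647449]
[[-1.2, -1.1], [-0.8, -0.0], [-0.3, -1.6], [0.2, -0.7], [1.1, 0.1], [-0.9, 0.8], [-1.5, -0.7], [-0.8, -0.7], [-0.4, -1.7], [-0.1, -0.8], [-3.8, -1.0], [-0.6, -0.9], [-1.9, -1.8], [-0.6, 0.6], [-2.1, 0.5], [-2.4, -0.1], [-2.8, 1.2]]
```

```bash
cat > h.py <<'E'
import numpy as np,cv2
from scipy.spatial.transform import Rotation as R
from station import robot,jaws,cams,ticket
q=np.load("q.npy"); c,s=np.cos(q[2]),np.sin(q[2])
def W(x,y,z): return np.array([q[0]+c*x-s*y,q[1]+s*x+c*y,z])
def N(p): d=np.array(p)[:2]-q[:2]; return np.array([c*d[0]+s*d[1],-s*d[0]+c*d[1],p[2]])
def rot(sg):
    tx=sg*np.array([c,s,0]);tz=np.array([0,0,-1.]);return R.from_matrix(np.c_[tx,np.cross(tz,tx),tz]).as_rotvec()
def st():
    a=robot.sense();f=a["contact_force"];return a["clock"],np.round(N(a["ee_pos"])*1e3,1),np.round([c*f[0]+s*f[1],-s*f[0]+c*f[1],f[2]],2)
E
python3 - <<'E'
from h import *
a=robot.sense()
hov=W(-.003,-.045,.40)
for sg in(1,-1):print(sg,robot.inverse_kinematics(hov,rot(sg)),robot.inverse_kinematics(W(-.003,-.045,.08),rot(sg)),robot.inverse_kinematics(W(-.003,.07,.08),rot(sg)))
print(robot.inverse_kinematics(a["ee_pos"]+[0,0,.17],a["tool_rot"]))
E
```

```text
1 [-0.33377763 -0.08308205  1.67462463  0.          1.55005007 -0.74574939] [-0.33377763  0.17987295  2.0053059   0.          0.9564138  -0.74574939] [-0.154529    0.07137751  2.12707061  0.          0.94314454 -0.56650076]
-1 [-0.33377763 -0.08308205  1.67462463  0.          1.55005007  2.39584326] [-0.33377763  0.17987295  2.0053059   0.          0.9564138   2.39584326] [-0.154529    0.07137751  2.12707061  0.          0.94314454  2.57509189]
[ 1.09801083e+00  2.16051868e-01  1.36007262e+00  1.91728145e-06
  1.56765203e+00 -1.50050864e-01]
```

```bash
python3 - <<'E'
from h import *
a=robot.sense()
robot.movel(a["ee_pos"]+np.array([0,0,.17]),max_speed=.3)
print(robot.sense()["clock"])
robot.move_to(W(-.003,-.045,.40),rot(1))
print(robot.sense()["clock"])
jaws.grasp()
print(st())
robot.movel(W(-.003,-.045,.22),max_speed=.2)
T=cams.calibration("wrist");im=cams.grab_frame("wrist")
# overlay predicted model points
def pr(p):
    M=T["world_from_camera"];v=T["intrinsics"]@(M[:3,:3].T@(p-M[:3,3]));return tuple(int(round(t)) for t in v[:2]/v[2])
b=q[3]
cv2.imwrite("pics/wraw.png",im)
for x,y in((-.024,-.095),(.020,-.095),(.020,.09),(-.024,.09)):cv2.circle(im,pr(W(x,y,.095)),4,(0,0,255),1)
for x,y in((-.022,-.03),(.05,-.03),(.05,-.02),(-.022,-.02)):cv2.circle(im,pr(W(x,y+b,.137)),4,(0,255,0),1)
cv2.circle(im,pr(W(-.003,-.045,.095)),4,(255,0,0),2)
cv2.imwrite("pics/w1.png",im);print(st(),robot.sense()["width"])
E
```

```text
0.8083
3.5917
(4.3583, array([ -3., -45., 400.]), array([ 0.64, -0.76, -0.01]))
(5.4583, array([ -2.2, -45.7, 221.9]), array([-0.04,  0.52,  0.57])) -0.00017360347576669295
```

View pics/w1.png

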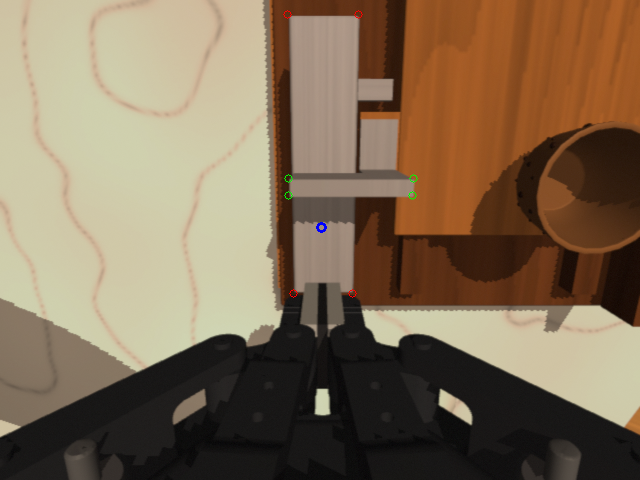

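The wrist view confirms the fit. The model points land on the bar corners (288..358,15 / 293..352,293) and on the tab top (288..413,179..195) to about 2 px. The press point (321,227) is on the bar clear of the tab. Next I press.

```bash
python3 - <<'E'
from h import *
x,y=-.003,-.045
robot.movel(W(x,y,.102),max_speed=.12);robot.wait(.1);print(st())
for z in(.096,.093,.089,.085,.082,.0795):
    robot.movel(W(x,y,z),max_speed=.04);print(st())
    if abs(st()[2][2])>15:break
robot.wait(.15);print(st())
E
```

```text
(6.6917, array([ -2.4, -45.6, 103.1]), array([ 0.26,  0.05, -0.29]))
(6.9917, array([ -3.3, -44.8,  95.6]), array([ 0.45, -0.27,  0.42]))
(7.2417, array([ -2.7, -45.3,  93.4]), array([ 0.09, -0.4 ,  2.69]))
(7.4917, array([ -2.6, -45.4,  89.2]), array([ 1.19, -0.86,  1.91]))
(7.7417, array([ -2.7, -45.3,  85.1]), array([ 1.59, -0.26,  3.58]))
(7.9917, array([ -2.7, -45.3,  82.2]), array([ 0.69, -0.91,  4.43]))
(8.2417, array([ -2.7, -45.3,  79.8]), array([ 0.91, -2.18,  3.73]))
(8.3917, array([ -2.7, -45.3,  79.9]), array([ 0.91, -1.97,  4.29]))
```

```bash
python3 - <<'E'
from h import *
x=-.003
for y in np.arange(-.040,.0661,.004):
    robot.movel(W(x,y,.0795),max_speed=.03);a=st();print(a[0],a[1],a[2])
    if a[2][1]<-14 or a[2][2]>25:break
print(cams.grab_frame("wrist") is None)
T=cams.calibration("wrist");im=cams.grab_frame("wrist");cv2.imwrite("pics/w2.png",im)
cv2.imwrite("pics/t2.png",cams.grab_frame("scene"))
E
```

```text
8.7083 [ -3.1 -39.9  79.6] [ 0.58 -2.11  4.26]
8.9917 [ -3.1 -35.6  79.4] [ 0.93 -1.84  3.47]
9.275 [ -3.1 -31.5  79.4] [ 0.3  -1.37  4.81]
9.5583 [ -3.  -27.8  79.5] [ 0.77 -2.94  4.68]
9.8417 [ -3.  -23.8  79.5] [ 1.2  -1.59  4.62]
10.125 [ -3.  -19.8  79.5] [ 1.18 -4.09  5.35]
10.4083 [ -3.  -15.8  79.5] [-0.45 -2.22  5.69]
10.6917 [ -3.  -11.8  79.5] [ 0.51 -2.89  4.17]
10.975 [-3.  -7.8 79.5] [ 0.41 -3.71  4.51]
11.2583 [-3.  -3.8 79.5] [ 0.23 -2.26  5.26]
11.5417 [-3.   0.2 79.4] [-0.01 -2.42  4.31]
11.825 [-3.   4.2 79.5] [-0.52 -3.1   4.42]
12.1083 [-3.   8.2 79.5] [-0.47 -2.35  4.47]
12.3917 [-3.  12.2 79.5] [ 0.1  -2.73  5.09]
12.675 [-3.  16.2 79.5] [ 0.34 -3.33  4.75]
12.9583 [-3.  20.2 79.5] [-0.04 -1.73  5.03]
13.2417 [-3.  24.2 79.4] [-0.1  -2.02  4.71]
13.525 [-3.  28.2 79.5] [ 0.79 -2.94  5.15]
13.8083 [-3.  32.2 79.5] [ 0.33 -3.01  4.2 ]
14.0917 [-3.  36.2 79.5] [ 0.54 -3.24  3.42]
14.375 [-3.  40.2 79.5] [ 0.94 -2.28  4.09]
14.6583 [-3.  44.2 79.5] [ 0.07 -1.57  4.31]
14.9417 [-3.  48.2 79.5] [ 0.04 -2.26  4.48]
15.225 [-3.  52.2 79.5] [ 0.26 -3.12  5.11]
15.5083 [-3.  56.2 79.5] [ 0.83 -1.66  5.05]
15.7917 [-3.  60.2 79.5] [ 1.49 -3.16  4.61]
16.075 [-2.9 62.1 79.6] [ -0.64 -10.74   2.75]
False
```

View pics/w2.png

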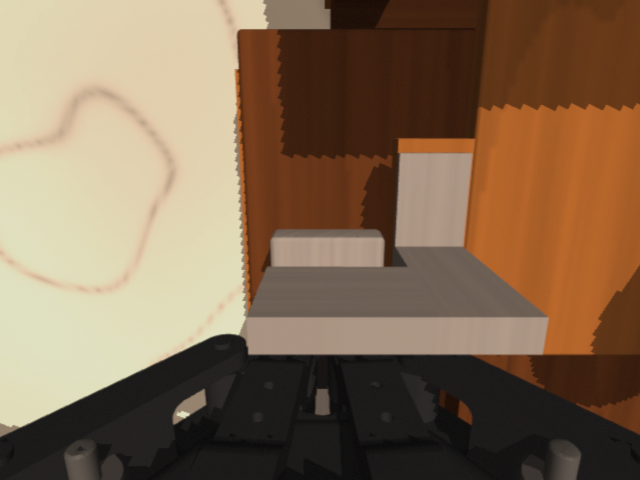

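The wrist view shows the finger against the tab near the end of its travel. The push force jumped to 10.7 N with motion stalling at y≈62 mm, which is the hard stop. Next I back off the tab a little, rise, move clear and check.

```bash
python3 - <<'E'
from h import *
x=-.003
robot.movel(W(x,.055,.0795),max_speed=.03);print(st())
robot.movel(W(x,.053,.105),max_speed=.04);print(st())
robot.movel(W(x,.050,.30),max_speed=.2);robot.wait(.3);print(st())
cv2.imwrite("pics/w3.png",cams.grab_frame("wrist"));T=cams.calibration("wrist")
im=cams.grab_frame("wrist");C={n:cams.calibration(n) for n in("wrist","scene")}
ims={"wrist":im,"scene":cams.grab_frame("scene")}
for n in ims:
    M=C[n]["world_from_camera"];K=C[n]["intrinsics"]
    def pr(p):
        v=K@(M[:3,:3].T@(p-M[:3,3]));return tuple(int(round(t)) for t in v[:2]/v[2])
    i=ims[n]
    for X,Y in((-.024,-.095),(.020,-.095),(.020,.09),(-.024,.09)):cv2.circle(i,pr(W(X,Y,.095)),3,(0,0,255),1)
    for X,Y in((-.022,-.03),(.05,-.03),(.05,-.02),(-.022,-.02)):cv2.circle(i,pr(W(X,Y+.103,.137)),3,(0,255,0),1)
    for dz in(.095,.081): cv2.circle(i,pr(W(.02,-.095,dz)),2,(255,0,0),-1)
w=ims["wrist"];sc=ims["scene"][130:370,220:460]
cv2.imwrite("pics/final.png",np.hstack([cv2.resize(w,(400,300)),cv2.resize(sc,(300,300),interpolation=cv2.INTER_CUBIC)]))
cv2.imwrite("pics/w3o.png",w)
E
```

```text
(16.675, array([-3.7, 56. , 78.9]), array([-0.8 ,  3.07,  3.42]))
(17.4667, array([ -3.2,  53. , 104.7]), array([ 0.8 , -0.68, -0.36]))
(18.8917, array([ -3.2,  50.1, 299.2]), array([-0.21, -0.12, -0.25]))
```

View pics/final.png

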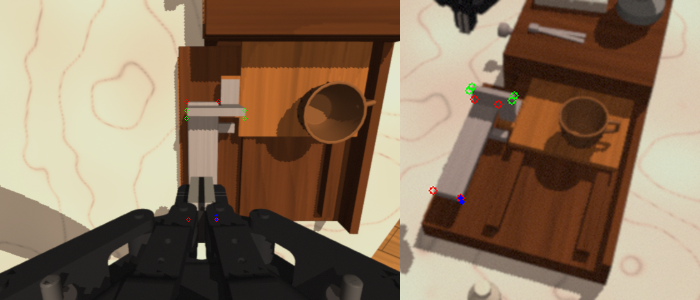

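View pics/w3o.png

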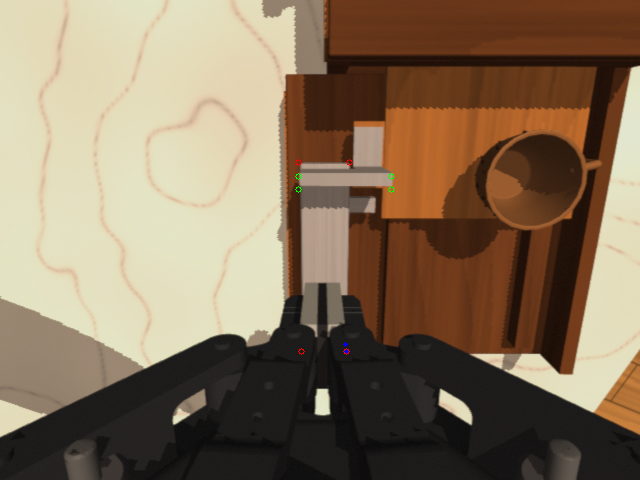

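The board edge and tab are at about 0.105 (tab face at row ~186 against 189 predicted for 0.103). The cup is upright, and the tooth shows behind the runner at (365,205). I'll measure the bar's height from its apparent width, calibrated on the earlier wrist picture taken with the catch up.

```bash
python3 - <<'E'
from h import *
from scipy.optimize import brentq
def edges(f,r):
    g=cv2.GaussianBlur(cv2.imread(f),(3,3),0)[r-3:r+4,:,0].mean(0).astype(float)
    d=np.diff(g);m=lambda a,b,sg:(lambda k:(k+.5+ .5*(sg*d[k-1]-sg*d[k+1])/(sg*d[k-1]-2*sg*d[k]+sg*d[k+1]))) (a+int(np.argmax(sg*d[a:b])))
    return m
M=cams.calibration("wrist");K=M["intrinsics"];cz=M["world_from_camera"][2,3]-robot.sense()["ee_pos"][2]
print(np.round(M["world_from_camera"],3).tolist(),K[0,0])
for f,rows,tz,l,rr in(("pics/wraw.png",(60,250,270),.2219,(280,305),(340,370)),("pics/w3.png",(225,250,270),.2992,(292,312),(340,360))):
    for r in rows:
        m=edges(f,r);a=m(*l,1);b=m(*rr,-1)
        # depth along optical axis at this row for width 44 mm -> z of bar
        Z=.044*K[0,0]/(b-a);Rc=M["world_from_camera"][:3,:3]
        ray=Rc@np.array([0,(r-K[1,2])/K[1,1],1]);print(f,r,round(a,1),round(b,1),"bar z mm",round((tz+cz+ray[2]*Z)*1e3,1))
E
```

```text
[[0.916, 0.386, 0.104, 0.474], [0.4, -0.884, -0.24, 0.067], [-0.0, 0.262, -0.965, 0.442], [0.0, 0.0, 0.0, 1.0]] 391.9822112522061
pics/wraw.png 60 289.6 358.1 bar z mm 90.9
pics/wraw.png 250 292.9 353.4 bar z mm 91.4
pics/wraw.png 270 293.5 353.2 bar z mm 91.5
pics/w3.png 225 300.8 348.5 bar z mm 89.8
pics/w3.png 250 300.9 348.2 bar z mm 92.7
pics/w3.png 270 301.4 347.7 bar z mm 89.9
```

```bash
python3 - <<'E'
from h import *
print(st());ticket.sign_off()
E
```

```text
(19.0417, array([ -3. ,  50. , 299.8]), array([ 0.59, -0.37, -0.17]))
the job is handed in; nothing more can be done
```

I pressed the catch bar about 15 mm down with the closed fingertips, against about 4–5 N. While holding it down I pushed the tab left until the board hit its hard stop. Then I backed off the tab, rose to 0.30 m and handed in at 19.0 s; sign-off gives no verdict.

**Force:** pushing took about 2–4 N. It rose to about 11 N when the board reached the stop, well under the 45 N limit.

**Last checks:**
- **Board:** the wrist picture puts it at about 0.105 m, past the 0.095 m needed.
- **Catch:** the tooth is visible behind the runner. The bar height from its apparent width is 90–93 mm, against 91 mm by the same method before pressing. That method is good to about 2 mm and reads about 4 mm below the true 95 mm, so I relied on the comparison, not the value.
- **Teacup:** it is upright on the board.
- **Arm:** it is clear of everything, with about zero contact force.
- **Not checked closely:** I did not measure the bottle, dispenser and tweezers again. The arm's path stayed well away from them.

**Disagreement:** in the pose fit, the scene camera's points were off by up to about 4 px. The top and wrist views agreed to about 2 px.

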